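# Open the food warmer's drain valve with its loose crank

### The arm

A 7-joint arm with a two-finger parallel gripper is mounted at the origin on the work surface. World frame = base frame: x ahead of the robot, y to its left, z up, the work surface at z = 0. Lengths are in m, angles in rad, forces in N, time in s.
With the tool pointing down it reaches from about 0.4 to 0.85 m from the base axis. Payload 10.4 kg.
Tool frame: the origin (TCP) lies at the very end of the fingers, on their centre line; the grasp point (between the pads) lies 19 mm behind it; y points along the fingers, x is the direction in which the jaws open and shut, and the axes are right-handed (so a half turn about y gives the same grasp; the last joint's range is limited). The gripper opens to 87 mm and grips with 3 to 60 N. Pads are 19 mm wide; open, the fingers measure 117 mm over their backs; the gripper's body (75 mm by 190 mm) begins 51 mm behind the grasp point.
Start: joints at [1.176, 0.332, -0.065, 1.46, 0.022, 1.35, -0.088], TCP at [0.227, -0.582, 0.183] pointing down, gripper open.
Joint ranges: [-2.6, 2.6], [-0.5, 2.12], [-1.47, 1.34], [0.16, 2.42], [-1.27, 4.41], [0.06, 2.06], [-2.6, 2.6]. Speed limits (rad/s): [2.22, 2.22, 2.79, 2.79, 3.14, 3.14, 3.14].

### API

Orientations are given as [roll, pitch, yaw] about the fixed x, y, z axes, in that order (R = Rz(yaw) Ry(pitch) Rx(roll)).
In Python, from cell import * gives the robot as it stands.
- The arm moves only by the shell command python3 -m jog 'ROWS'. ROWS is text: rows parted by semicolons, each of 5 numbers parted by spaces: the shift along the tool's x, y, z in cm, then the turn about the tool's y in rad, then the closure in counts, from 0 (fully open) to 255 (shut). In form: x y z spin hand; .... A call has exactly 10 rows; each row is the pose to reach, as a shift and turn from the pose commanded when the call began, along the tool's axes at that moment; what a row does not reach only later rows make up. A row lasts 1/12 s, in which the tool goes at most 41.7 mm and 7.16 degrees, less where a joint would pass 70% of its speed; a pose out of reach is approached as far as the arm can. A call with a gripper value outside its range is refused whole. The fingers move at their own pace and stop on an object; the grip force is fixed at half the most. Time passes only in rows, so rows that repeat a pose let the fingers close, or fill a call up. It gives the time, the measured TCP pose, the force and the opening at its end, in the units of the state.
- get_state(): the state, without advancing time (a new reading comes with each control period).
- get_image(name): name is "scene" or "top" or "wrist"; returns (picture, depth): 400x640x3 uint8, blue, green, red; 400x640 float32, m along the optical axis (not along the pixel's ray), 0 where there is no reading.
- calibration(name): a dict with "K" (3x3 intrinsics, pixels), "R" (3x3) and "t" (3): a world point X has camera coordinates R X + t; the wrist camera has in their place "T_tool_cam" (4x4, takes a point from camera to tool coordinates, whose origin is the TCP and whose axes are the tool frame's). Camera axes: x right, y down, z forward; pixel columns grow to the right and rows downward; lengths in m; the calibration is good to about 2 mm. A picture is of the moment at which its call begins: read the wrist's pose just before it. calibration takes no time and is no camera call.
- close_job(): hands the job in, once; it reports no verdict.
Trained networks look in the newest picture that a camera, given by its name, has taken for a name from the list of things; names that differ only in an ending like _2 or _b are one class to them, and where a whole thing is asked for, a point or a joint stands for the part that bears it (a point fixed in the world has none). Each returns a list of dicts, best first, with "p" (0 to 1); they miss things now and then, are a little off and sometimes report something else, mostly with a low value. They report only what shows in the picture. A call takes as long as a camera call. They do not tell look-alikes from the thing itself.
- spot_in(camera, thing): "location" ([x, y, z] in m, in world coordinates, good to about 4 mm: the middle of the surface that is visible of it).
- silhouettes(camera, thing): "mask" (400x640 bool, what is visible of it).
- tip_of(camera, thing): "location" ([x, y, z] in m, in world coordinates, good to about 4 mm: a listed point, or the origin of a listed thing).
The state is a dict: "t": time; "joint_positions": joint angles; "qvel": joint speeds; "tau": joint torques, N m; "eef_pos": TCP position; "tool_rot": TCP orientation; "force": force on the tool from outside, world axes, zero at the start; "ft_torque": the same for the moment, N m; "finger_gap": finger opening in m.
Only numpy, scipy, OpenCV 4.12 (cv2) and the standard library are available. Lean on these libraries where they do the work, as an engineer would, in place of code of your own. Each camera call takes 0.05 s, during which the arm holds its last target.

### The job

Take the crank with the red handle out of its block, seat it fully home in the drain valve's slotted socket on the food warmer, and with it turn the valve counterclockwise (seen from above) from shut to fully open, so that its red pointer reaches the green mark. Leave the crank standing seated in the socket and let go; leave the blue-handled crank alone in its block.

Things in the scene. Friction and masses are not known exactly. Their poses are not given: they have to be found in the camera images.
- crank_grip (a point): Loose steel crank, RED handle, upright in a white block. Point: on the shaft axis, centre of the dark hub bar 46 (x) x 16 (y) x 22 mm high; grip it across y. x: along arm to handle, 105 mm off, top 47 mm above point. 60 mm flange, faces 31 and 37 mm below point; under it a tang 44 (x) x 10 x 30 mm deep, hanging in the block (96x70x50 mm), flange on its top. 0.3-0.52 kg.
- socket (a point): Mouth centre of the slot in the dark boss (90x54x34 mm) on the steel food warmer's deck; mouth 146 mm above table. z up, x along the slot: 60 (x) x 22 mm, 33 deep, 5 mm bevel. The tang fits either way round, with 16 degrees of play each way before it drives the boss. Home: flange flat on the boss, crank_grip 37 mm above this point. Red pointer at -x end; deck dots: red shut, green open.
- valve (a joint): Angle of the boss, rad: 0 shut, 0.95 fully open (hard stop), growing counterclockwise seen from above. It starts between 0 and 0.2, turns against a friction of about 0.12 N m and stays where it is left.
- spare_grip (a point): The wrong crank, to be left alone: as the right one, but BLUE handle 80 mm from the shaft and a round foot that cannot drive the valve. It hangs in the other white block. Point: on its shaft axis at the centre of its hub bar, x towards its handle. Which crank is on which side varies.
There are look-alikes about, which are no part of the job. What is shaped like the part that bears crank_grip but orange is not meant.

How it is judged:
On the way, in this order (a step that is already met when the one before it is completed fails the run):
1. the red-handled crank is seated in the socket while the valve is still near shut (horizontal distance between crank_grip and socket below 0.015 m and z of crank_grip in the frame of socket below 0.047 m and angle between crank_grip's own z axis and vertical below 0.175 rad and value of joint valve below 0.45 rad), for 0.1 s.
2. the valve is turned open with the crank seated (horizontal distance between crank_grip and socket below 0.015 m and z of crank_grip in the frame of socket below 0.047 m and angle between crank_grip's own z axis and vertical below 0.175 rad and value of joint valve above 0.77 rad), for 0.2 s.
At the end, for the whole second after the job is handed in: Valve within 10 degrees of its open stop (joint above 0.77); red-handled crank left seated (grip point within 15 mm of the socket axis, at most 10 mm above its home 37 mm over the mouth, tilt under 10 degrees); blue-handled crank within 30 mm of its start (all of step 2 and distance of spare_grip from where it was at the start of the episode below 0.03 m); the robot touches nothing.
It fails at once if the valve is turned without the red-handled crank seated in it (value of joint valve above 0.5 rad and not (horizontal distance between crank_grip and socket below 0.015 m and z of crank_grip in the frame of socket below 0.047 m and angle between crank_grip's own z axis and vertical below 0.175 rad)).
It fails at once if the blue-handled crank is moved by more than 30 mm (distance of spare_grip from where it was at the start of the episode above 0.03 m).
It also fails if it takes over 45 s, if anything falls off the work surface, if the arm or the gripper's body presses on something with over 40 N, if the wrist force passes 120 N, or if a joint passes its speed limit or range.

## Working session

There is one attempt and no reset: what is moved stays moved. The work goes in short steps, Python scripts to look and compute and a shell command to move; the robot and the scene stay as the last step left them, time stands still between calls to the robot, and variables do not carry over. Pictures are saved under pics/ and viewed, and the job is handed in when it is done.

```bash
mkdir -p pics; ls
python3 - <<'E'
from cell import *
import cv2
s=get_state();print(s)
for n in ("scene","top"):
    im,d=get_image(n);cv2.imwrite(f"pics/{n}0.png",im)
    c=calibration(n);print(n,c)
for th in ("crank_grip","socket","spare_grip"):
    for cam in ("scene","top"):
        print(th,cam,tip_of(cam,th))
E
```

```text
pics
{'t': 0.0, 'joint_positions': array([ 1.17641167,  0.33285305, -0.06470572,  1.46093203,  0.02160356,
        1.34991598, -0.0884951 ]), 'qvel': array([-0.00142144,  0.00050798,  0.0007419 ,  0.00257564, -0.00088231,
        0.00069465,  0.00015616]), 'tau': array([-4.54349138e-04, -6.23246956e+01,  2.38558918e-02, -3.89909756e+01,
       -6.13306649e-02,  3.93581972e-02,  2.84239781e-05]), 'eef_pos': array([ 0.22688154, -0.58188882,  0.18267019]), 'tool_rot': array([-1.57086439e+00,  1.41105997e-03, -1.19897985e+00]), 'force': array([-0.01127795,  0.38863451,  0.52443003]), 'ft_torque': array([ 0.01025201,  0.01367597, -0.06294756]), 'finger_gap': 0.08686214984092527}
scene {'K': array([[511.98636563,   0.        , 311.59618395],
       [  0.        , 511.98636563, 199.9142378 ],
       [  0.        ,   0.        ,   1.        ]]), 'R': array([[ 0.73820994,  0.67438894,  0.01567291],
       [ 0.49237996, -0.52280432, -0.69587184],
       [-0.46109441,  0.52141654, -0.71799494]]), 't': array([-0.31871814, -0.1399234 ,  1.53592005])}
top {'K': array([[512.39170065,   0.        , 318.00784182],
       [  0.        , 512.39170065, 197.25534082],
       [  0.        ,   0.        ,   1.        ]]), 'R': array([[ 0.01569658, -0.99986834,  0.00411232],
       [-0.99720841, -0.01595483, -0.07294407],
       [ 0.07300008, -0.00295587, -0.99732755]]), 't': array([-0.01522475,  0.44430331,  1.61928342])}
crank_grip scene [{'location': [0.3263, 0.3987, 0.064], 'p': 0.7}, {'location': [0.4909, 0.3301, 0.0898], 'p': 0.69}]
crank_grip top [{'location': [0.331, 0.4018, 0.0648], 'p': 0.71}, {'location': [0.4862, 0.3244, 0.0859], 'p': 0.64}]
socket scene [{'location': [0.5444, -0.0374, 0.1478], 'p': 0.77}]
socket top [{'location': [0.5424, -0.0368, 0.1476], 'p': 0.95}]
spare_grip scene [{'location': [0.4512, -0.3707, 0.0878], 'p': 0.97}]
spare_grip top [{'location': [0.4507, -0.3667, 0.0947], 'p': 0.81}]
```

View pics/scene0.png

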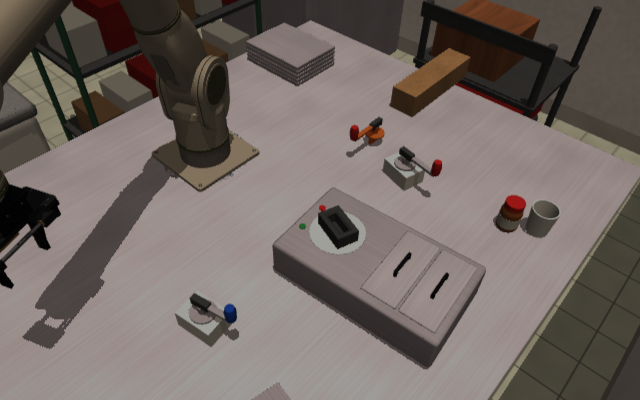

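View pics/top0.png

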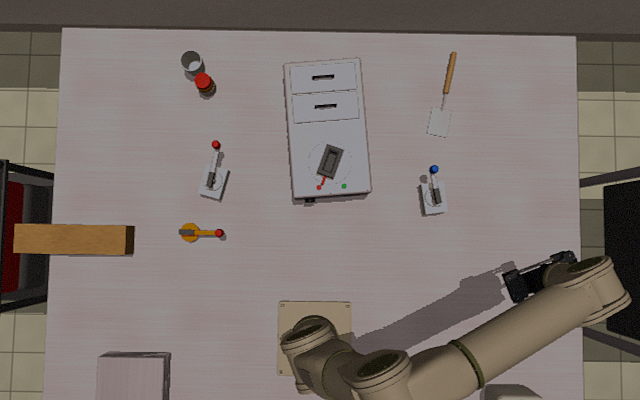

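Candidates for the red crank: the steel crank with the red handle in the white block, top (212,180) / scene (405,160); the orange look-alike, top (200,233) / scene (372,132); the blue spare, top (432,190) / scene (205,305); and the red-lidded jar, top (204,82). By the description it is the first one. Next I'll check it in a crop and measure.

```bash
cat > h.py <<'E'
from cell import *
import cv2, numpy as np
def cloud(n,d,c=None):
    c=c or calibration(n);K=c["K"]
    v,u=np.mgrid[:400,:640]
    P=np.stack([(u-K[0,2])/K[0,0]*d,(v-K[1,2])/K[1,1]*d,d],-1)
    return (P-c["t"])@c["R"]
def box(m,P):
    pts=P[m][:,:2].astype(np.float32)*1000
    (cx,cy),(w,h),a=cv2.minAreaRect(pts)
    b=cv2.boxPoints(((cx,cy),(w,h),a));e=b[1]-b[0];f=b[2]-b[1]
    e=e if np.linalg.norm(e)>np.linalg.norm(f) else f
    return cx/1000,cy/1000,max(w,h),min(w,h),np.degrees(np.arctan2(e[1],e[0]))
E
python3 - <<'E'
from h import *
for n,cr in (("top",(185,130,250,210)),("scene",(370,130,460,200))):
    im,d=get_image(n);P=cloud(n,d)
    x0,y0,x1,y1=cr
    cv2.imwrite(f"pics/crop_{n}.png",cv2.resize(im[y0:y1,x0:x1],None,fx=6,fy=6,interpolation=cv2.INTER_CUBIC))
    hsv=cv2.cvtColor(im,cv2.COLOR_BGR2HSV);X=P
    b,g,r=[im[...,i].astype(int) for i in range(3)]
    def near(x,y,rad): return (np.hypot(X[...,0]-x,X[...,1]-y)<rad)&(d>0)
    red=(r>110)&(g<70)&(b<70)&near(.5,.33,.16)&(X[...,2]>.09)
    print(n,"red",red.sum(),X[red].mean(0),X[red].max(0))
    dark=(im.max(2)<95)&near(.488,.327,.045)&(X[...,2]>.078)
    print("hub",dark.sum(),box(dark,X),np.percentile(X[dark][:,2],[5,50,95]))
    white=(im.max(2)>120)&near(.488,.327,.065)&(abs(X[...,2]-.05)<.005)
    print("block",white.sum(),box(white,X))
    boss=(im.max(2)<110)&near(.543,-.037,.06)&(abs(X[...,2]-.146)<.006)
    print("boss",boss.sum(),box(boss,X),np.median(X[boss][:,2]),X[boss].mean(0))
    slot=near(.543,-.037,.035)&(X[...,2]<.135)&(X[...,2]>.1)
    if slot.sum()>5: print("slot",slot.sum(),box(slot,X))
    redp=(r>100)&(g<70)&(b<70)&near(.5,-.037,.12)&(X[...,2]>.09)&(X[...,2]<.16)
    k,l,st,ce=cv2.connectedComponentsWithStats(redp.astype(np.uint8))
    for i in range(1,k):
        if st[i,4]>3: print("reds",st[i,4],X[l==i].mean(0))
    gr=(g>r+30)&(g>b+20)&near(.5,-.037,.12)
    print("green",X[gr].mean(0))
E
```

```text
top red 31 [0.59158572 0.30297422 0.13351007] [0.59996204 0.31073161 0.14122954]
hub 99 (0.4953137817382812, 0.31873110961914064, 59.863250732421875, 18.598346710205078, np.float32(-8.941925)) [0.08255894 0.0967196  0.1040793 ]
block 325 (0.48740234375, 0.32243881225585935, 95.83235168457031, 69.50676727294922, np.float32(-14.976568))
boss 362 (0.54394970703125, -0.041885555267333986, 90.99295806884766, 52.491085052490234, np.float32(-19.066961)) 0.14633581630721051 [ 0.54423331 -0.04169421  0.14621243]
slot 192 (0.5453357543945313, -0.035319988250732424, 66.4757308959961, 57.99067306518555, np.float32(-80.2441))
reds 16 [ 0.48972015 -0.02237633  0.1201316 ]
reds 16 [ 0.46838454 -0.00888934  0.1126385 ]
green [ 0.47325534 -0.08444315  0.11263256]
scene red 28 [0.59401822 0.30325106 0.13304053] [0.60228187 0.31310726 0.13701634]
hub 137 (0.49832730102539063, 0.3213768005371094, 65.30371856689453, 23.31627655029297, np.float32(-7.8959465)) [0.07991626 0.09211426 0.09837582]
block 242 (0.486427490234375, 0.3204627685546875, 100.72119140625, 64.76507568359375, np.float32(-15.779718))
boss 562 (0.5449917602539063, -0.04001455307006836, 94.17292785644531, 56.08713150024414, np.float32(-20.118963)) 0.14430762184318302 [ 0.54589997 -0.04054242  0.1442839 ]
slot 255 (0.537486572265625, -0.04697721481323242, 57.39231491088867, 46.45286178588867, np.float32(-19.869219))
reds 28 [ 0.47299038 -0.01122867  0.11604205]
green [ 0.47570463 -0.08399657  0.11197162]
```

View pics/crop_top.png

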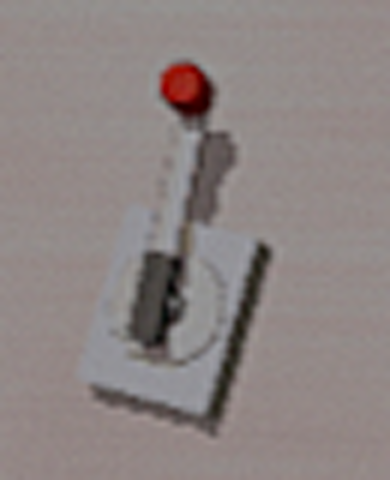

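View pics/crop_scene.png

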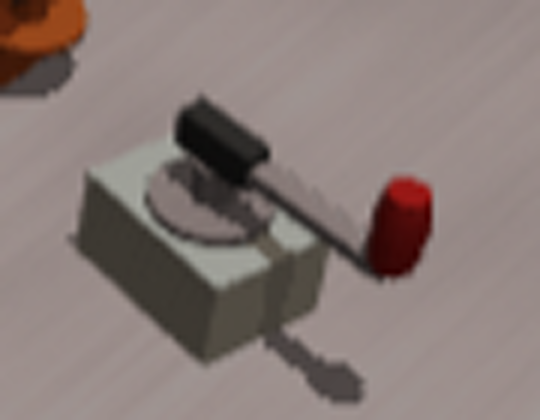

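The crop shows a steel crank with a red handle (top 212,180) standing in a white block, so the choice stands. Its hub is around (0.487, 0.322) with a yaw of about -11°. The slot yaw is about -19° to -20°; shut lies at -23° and open at +31°.

```bash
cat >> h.py <<'E'
from scipy.spatial.transform import Rotation as Ro
def go(x,y,z,jaw):
    "shift cm & spin for target TCP, jaw yaw in deg"
    s=get_state();R=Ro.from_euler('xyz',s["tool_rot"]).as_matrix()
    sh=R.T@(np.array([x,y,z])-s["eef_pos"])*100
    cur=np.degrees(np.arctan2(R[1,0],R[0,0]))
    dsp=-np.radians((jaw-cur+180)%360-180)
    print("target",(x,y,z,jaw),"rows:",np.round(sh,2),"spin",round(dsp,3))
def st():
    s=get_state();print("t",round(s["t"],2),np.round(s["eef_pos"],4),np.round(np.degrees(s["tool_rot"]),2),"F",np.round(s["force"],1),"M",np.round(s["ft_torque"],2),"gap",round(s["finger_gap"],4),"q",np.round(s["joint_positions"],2))
E
python3 -c "
from h import *
go(.5,-.15,.33,-101)"
```

```text
target (0.5, -0.15, 0.33, -101) rows: [-30.36 -14.66  41.13] spin 0.564
```

```bash
python3 -m jog '0 -4 0 0 0; -2 -8 2 0.1 0; -30.4 -14.7 41.1 0.56 0; -30.4 -14.7 41.1 0.56 0; -30.4 -14.7 41.1 0.56 0; -30.4 -14.7 41.1 0.56 0; -30.4 -14.7 41.1 0.56 0; -30.4 -14.7 41.1 0.56 0; -30.4 -14.7 41.1 0.56 0; -30.4 -14.7 41.1 0.56 0'; python3 -c "
from h import *
st();go(.487,.3225,.25,-101)"
```

```text
t: 1.33
eef_pos: [0.4129, -0.2844, 0.3069]
tool_rot: [-1.57, -0.001, -1.759]
force: [1.2, 0.4, 0.4]
finger_gap: 0.087
t 1.33 [ 0.4129 -0.2844  0.3069] [-8.9960e+01 -4.0000e-02 -1.0079e+02] F [1.2 0.4 0.4] M [-0.01 -0.04  0.02] gap 0.087 q [ 0.78  0.03 -0.27  1.56  0.01  1.55 -1.25]
target (0.487, 0.3225, 0.25, -101) rows: [-61.     5.64  -4.09] spin 0.004
```

```bash
python3 -m jog '-61 0 -4 0 0; -61 0 -4 0 0; -61 0 -4 0 0; -61 0 -4 0 0; -61 0 -4 0 0; -61 0 -4 0 0; -61 0 -4 0 0; -61 0 -4 0 0; -61 0 -4 0 0; -61 0 -4 0 0'; python3 -c "
from h import *
st();go(.487,.3225,.25,-101)"
```

```text
t: 2.17
eef_pos: [0.463, 0.1293, 0.3067]
tool_rot: [-1.569, -0.0, -1.759]
force: [1.9, 0.4, -0.1]
finger_gap: 0.087
t 2.17 [0.463  0.1293 0.3067] [-8.992e+01 -1.000e-02 -1.008e+02] F [ 1.9  0.4 -0.1] M [ 0.02 -0.04 -0.03] gap 0.087 q [ 0.39  0.01 -0.75  1.58  0.01  1.55 -2.12]
target (0.487, 0.3225, 0.25, -101) rows: [-19.42   5.67  -1.28] spin 0.003
```

```bash
python3 -m jog '-19.4 5.7 -1.3 0 0; -19.4 5.7 -1.3 0 0; -19.4 5.7 -1.3 0 0; -19.4 5.7 -1.3 0 0; -19.4 5.7 -1.3 0 0; -19.4 5.7 -1.3 0 0; -19.4 5.7 -1.3 0 0; -19.4 5.7 -1.3 0 0; -19.4 5.7 -1.3 0 0; -19.4 5.7 -1.3 0 0'
cat >> h.py <<'E'
def wrist(name):
    s=get_state();im,d=get_image("wrist");c=calibration("wrist");K=c["K"]
    v,u=np.mgrid[:400,:640]
    P=np.stack([(u-K[0,2])/K[0,0]*d,(v-K[1,2])/K[1,1]*d,d],-1)
    T=c["T_tool_cam"];P=P@T[:3,:3].T+T[:3,3]
    P=P@Ro.from_euler('xyz',s["tool_rot"]).as_matrix().T+s["eef_pos"]
    cv2.imwrite(f"pics/{name}.png",im);return im,d,P
E
python3 - <<'E'
from h import *
st()
im,d,P=wrist("w1")
print(calibration("wrist"))
print(tip_of("wrist","crank_grip"))
E
```

```text
t: 3.0
eef_pos: [0.4877, 0.3188, 0.2499]
tool_rot: [-1.569, -0.0, -1.762]
force: [-0.1, 0.1, -0.5]
finger_gap: 0.0868
t 3.0 [0.4877 0.3188 0.2499] [-8.9910e+01 -1.0000e-02 -1.0093e+02] F [-0.1  0.1 -0.5] M [0.03 0.06 0.03] gap 0.0868 q [ 0.02  0.32 -0.86  1.44  0.24  1.49 -2.59]
{'K': array([[282.0791998 ,   0.        , 323.65832474],
       [  0.        , 282.0791998 , 197.45077249],
       [  0.        ,   0.        ,   1.        ]]), 'T_tool_cam': array([[ 9.99999663e-01,  4.14906022e-04,  7.07892968e-04,
        -2.14224971e-03],
       [-5.66509493e-04, -2.74985472e-01,  9.61448215e-01,
        -2.01640925e-01],
       [ 5.93570936e-04, -9.61448292e-01, -2.74985144e-01,
         7.40725872e-02],
       [ 0.00000000e+00,  0.00000000e+00,  0.00000000e+00,
         1.00000000e+00]])}
[{'location': [0.3251, 0.3959, 0.0685], 'p': 0.7}, {'location': [0.4889, 0.3251, 0.0825], 'p': 0.68}]
```

View pics/w1.png

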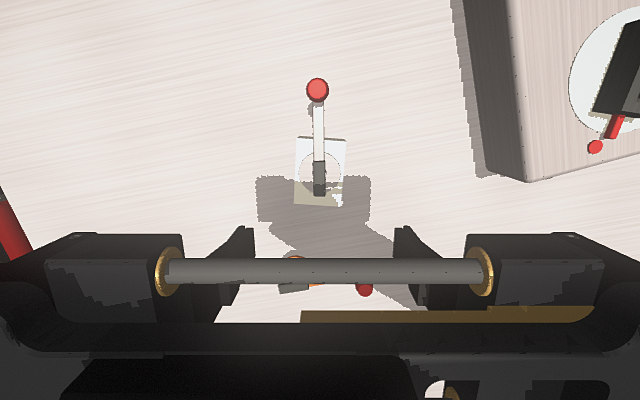

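q7 is at -2.59, almost at its -2.6 limit, so I'll take the same grasp half a turn round (jaw +79°). First I measure from this picture, where the hub is at (319,178) and the handle at (317,90).

```bash
python3 -m jog '0 0 0 -1.25 0; 0 0 0 -1.25 0; 0 0 0 -1.25 0; 0 0 0 -1.25 0; 0 0 0 -1.25 0; 0 0 0 -1.25 0; 0 0 0 -1.25 0; 0 0 0 -1.25 0; 0 0 0 -1.25 0; 0 0 0 -1.25 0' >/dev/null; python3 -m jog '0 0 0 -1.25 0; 0 0 0 -1.25 0; 0 0 0 -1.25 0; 0 0 0 -1.25 0; 0 0 0 -1.25 0; 0 0 0 -1.25 0; 0 0 0 -1.25 0; 0 0 0 -1.25 0; 0 0 0 -1.25 0; 0 0 0 -1.25 0' >/dev/null
python3 - <<'E'
from h import *
st();go(.487,.3225,.2,79)
im,d,P=wrist("w2")
E
```

```text
t 4.77 [0.4873 0.3195 0.2495] [-9.006e+01 -2.000e-02  4.273e+01] F [ 0.8 -0.4 -0.2] M [ 0.05 -0.17 -0.03] gap 0.0868 q [ 0.28  0.51 -1.31  1.43  0.49  1.57 -0.25]
target (0.487, 0.3225, 0.2, 79) rows: [0.18 4.95 0.25] spin -0.633
```

View pics/w2.png

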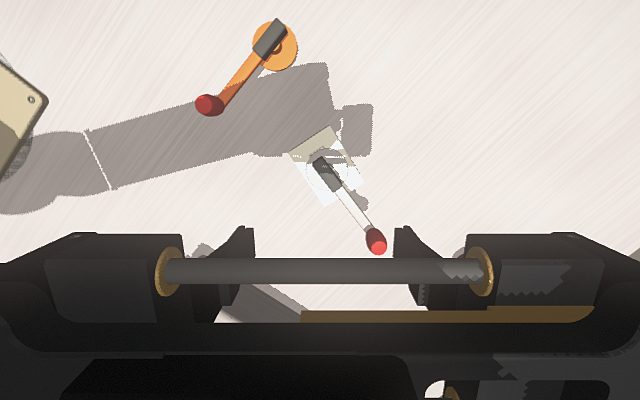

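```bash
python3 -m jog '0 1 0 -0.2 0; 0.2 2 0.2 -0.4 0; 0.2 3 0.2 -0.63 0; 0.2 3 0.2 -0.63 0; 0.2 4 0.2 -0.63 0; 0.2 4 0.2 -0.63 0; 0.2 4 0.2 -0.63 0; 0.2 4 0.2 -0.63 0; 0.2 4 0.2 -0.63 0; 0.2 4 0.2 -0.63 0'
python3 - <<'E'
from h import *
st()
im,d,P=wrist("w3")
b,g,r=[im[...,i].astype(int) for i in range(3)]
near=(np.hypot(P[...,0]-.49,P[...,1]-.32)<.2)&(d>0)
red=(r>120)&(g<80)&(b<80)&near&(np.hypot(P[...,0]-.595,P[...,1]-.3)<.05)
if red.sum(): print("red",red.sum(),P[red].mean(0),P[red].min(0),P[red].max(0))
dark=(im.max(2)<90)&(np.hypot(P[...,0]-.487,P[...,1]-.322)<.04)&(abs(P[...,2]-.098)<.004)
if dark.sum()>5: print("hub",dark.sum(),box(dark,P),P[dark].mean(0))
n=np.zeros_like(im);n[dark]=255;cv2.imwrite("pics/w3m.png",np.hstack([cv2.resize(im[100:300,200:440],None,fx=1.6,fy=1.6),cv2.resize(n[100:300,200:440],None,fx=1.6,fy=1.6)]))
E
```

```text
t: 5.65
eef_pos: [0.4871, 0.3232, 0.2097]
tool_rot: [-1.572, -0.0, 1.368]
force: [0.2, 0.5, -0.1]
finger_gap: 0.0869
t 5.65 [0.4871 0.3232 0.2097] [-9.004e+01 -1.000e-02  7.840e+01] F [ 0.2  0.5 -0.1] M [ 0.11 -0.12  0.02] gap 0.0869 q [ 0.31  0.6  -1.4   1.49  0.59  1.54  0.3 ]
red 23 [0.59525053 0.30948717 0.13441273] [0.58757402 0.30004353 0.1320714 ] [0.59853535 0.31789755 0.13516581]
hub 59 (0.4853079833984375, 0.32780233764648437, 42.17917251586914, 14.784363746643066, np.float32(-11.130764)) [0.47614184 0.33106101 0.09748241]
```

View pics/w3m.png

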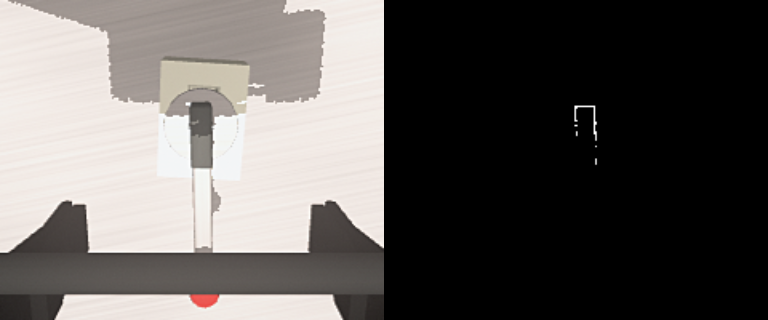

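Run:
```python
from h import *
st()
im,d,P=wrist("w4")
for v in range(160,215,6):
    print(v,[(u,im[v,u].max(),np.round(P[v,u]*1000).astype(int).tolist()) for u in range(316,338,3)])
```

```text
t 5.7 [0.4871 0.3231 0.2096] [-90.04  -0.    78.44] F [0.3 0.  0.4] M [ 0.16 -0.17 -0.01] gap 0.0872 q [ 0.31  0.6  -1.4   1.49  0.59  1.54  0.3 ]
160 [(316, np.uint8(163), [462, 320, 56]), (319, np.uint8(163), [462, 324, 56]), (322, np.uint8(164), [463, 328, 57]), (325, np.uint8(163), [464, 332, 56]), (328, np.uint8(165), [465, 335, 56]), (331, np.uint8(165), [466, 339, 56]), (334, np.uint8(166), [466, 343, 57]), (337, np.uint8(168), [467, 346, 57])]
166 [(316, np.uint8(152), [469, 319, 56]), (319, np.uint8(85), [464, 325, 96]), (322, np.uint8(78), [464, 328, 97]), (325, np.uint8(79), [465, 331, 97]), (328, np.uint8(80), [465, 335, 97]), (331, np.uint8(69), [466, 338, 96]), (334, np.uint8(165), [474, 341, 56]), (337, np.uint8(165), [475, 345, 55])]
172 [(316, np.uint8(255), [477, 317, 57]), (319, np.uint8(83), [470, 323, 98]), (322, np.uint8(95), [470, 327, 98]), (325, np.uint8(97), [471, 330, 98]), (328, np.uint8(96), [472, 333, 98]), (331, np.uint8(85), [473, 337, 97]), (334, np.uint8(163), [481, 340, 57]), (337, np.uint8(150), [482, 344, 57])]
178 [(316, np.uint8(252), [484, 316,
[... 1416 characters left out ...]
30, 97]), (334, np.uint8(252), [522, 332, 51]), (337, np.uint8(246), [523, 336, 51])]
208 [(316, np.uint8(246), [526, 307, 50]), (319, np.uint8(255), [527, 311, 51]), (322, np.uint8(248), [514, 318, 93]), (325, np.uint8(245), [515, 321, 92]), (328, np.uint8(245), [516, 325, 91]), (331, np.uint8(205), [516, 328, 92]), (334, np.uint8(246), [531, 330, 49]), (337, np.uint8(246), [531, 334, 50])]
214 [(316, np.uint8(242), [551, 300, 0]), (319, np.uint8(248), [552, 305, -1]), (322, np.uint8(246), [521, 316, 93]), (325, np.uint8(245), [523, 320, 91]), (328, np.uint8(245), [522, 323, 94]), (331, np.uint8(224), [524, 327, 92]), (334, np.uint8(246), [557, 327, 0]), (337, np.uint8(243), [557, 332, 1])]
```

Run:
```python
from h import *
s=get_state();print(s["eef_pos"],s["tool_rot"]);R=Ro.from_euler('xyz',s["tool_rot"]).as_matrix();print(R.round(4))
T=calibration("wrist")["T_tool_cam"];print(T.round(4))
p=T@np.array([(325.3-323.66)/282*.31,(184-197.45)/282*.31,.31,1]);print(p, R@p[:3]+s["eef_pos"])
```

```text
[0.48700524 0.32318917 0.20949998] [-1.57132250e+00 -7.33376644e-05  1.36955119e+00]
[[ 1.999e-01  5.000e-04 -9.798e-01]
 [ 9.798e-01 -0.000e+00  1.999e-01]
 [ 1.000e-04 -1.000e+00 -5.000e-04]]
[[ 1.000e+00  7.000e-04 -4.000e-04  2.100e-03]
 [ 6.000e-04 -2.730e-01  9.620e-01 -2.016e-01]
 [ 6.000e-04 -9.620e-01 -2.730e-01  7.610e-02]
 [ 0.000e+00  0.000e+00  0.000e+00  1.000e+00]]
[0.00380168 0.10061965 0.00566095 1.        ] [0.48227181 0.32804235 0.10887765]
```

```bash
python3 - <<'E'
from h import *
for i in range(3): print(calibration("wrist")["T_tool_cam"][:3,3], calibration("top")["t"])
E
python3 -c "
from h import *
print(calibration('wrist')['T_tool_cam'][:3,3], calibration('top')['t'])"
```

```text
[ 0.00213173 -0.20163964  0.0760768 ] [-0.01522475  0.44430331  1.61928342]
[ 0.00213173 -0.20163964  0.0760768 ] [-0.01522475  0.44430331  1.61928342]
[ 0.00213173 -0.20163964  0.0760768 ] [-0.01522475  0.44430331  1.61928342]
[ 0.00213173 -0.20163964  0.0760768 ] [-0.01522475  0.44430331  1.61928342]
```

```bash
python3 -c "
from h import *
go(.4868,.3248,.0695,79)"
```

```text
target (0.4868, 0.3248, 0.0695, 79) rows: [ 0.15 14.    0.06] spin -0.009
```

```bash
python3 -m jog '0.15 3 0.05 -0.01 0; 0.15 6 0.05 -0.01 0; 0.15 9 0.05 -0.01 0; 0.15 11 0.05 -0.01 0; 0.15 12.5 0.05 -0.01 0; 0.15 13.5 0.05 -0.01 0; 0.15 14 0.05 -0.01 0; 0.15 14 0.05 -0.01 0; 0.15 14 0.05 -0.01 0; 0.15 14 0.05 -0.01 0'
python3 - <<'E'
from h import *
st()
im,d,P=wrist("w5")
E
```

```text
t: 6.58
eef_pos: [0.4872, 0.3253, 0.0704]
tool_rot: [-1.572, -0.001, 1.381]
force: [-0.2, -0.7, 0.4]
finger_gap: 0.0869
t 6.58 [0.4872 0.3253 0.0704] [-9.007e+01 -6.000e-02  7.912e+01] F [-0.2 -0.7  0.4] M [ 0.09 -0.16  0.01] gap 0.0869 q [ 0.26  0.71 -1.29  1.66  0.71  1.32  0.23]
```

View pics/w5.png

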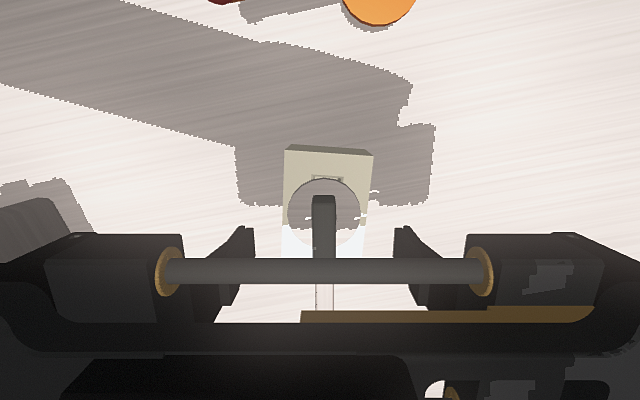

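The hub (323,215) sits between the fingers (254 and 394), so I close.

```bash
python3 -m jog '0 0 0 0 255; 0 0 0 0 255; 0 0 0 0 255; 0 0 0 0 255; 0 0 0 0 255; 0 0 0 0 255; 0 0 0 0 255; 0 0 0 0 255; 0 0 0 0 255; 0 0 0 0 255'
python3 - <<'E'
from h import *
st()
E
```

```text
t: 7.47
eef_pos: [0.4867, 0.3247, 0.0692]
tool_rot: [-1.571, 0.0, 1.381]
force: [0.1, 0.6, -0.1]
finger_gap: 0.0284
t 7.47 [0.4867 0.3247 0.0692] [-90.     0.    79.13] F [ 0.1  0.6 -0.1] M [ 0.08 -0.17  0.03] gap 0.0284 q [ 0.26  0.71 -1.29  1.66  0.71  1.32  0.23]
```

```bash
python3 -m jog '0 0 0 0 255; 0 0 0 0 255; 0 0 0 0 255; 0 0 0 0 255; 0 0 0 0 255; 0 -1 0 0 255; 0 -2 0 0 255; 0 -3 0 0 255; 0 -4 0 0 255; 0 -4.5 0 0 255'
python3 - <<'E'
from h import *
st()
im,d,P=wrist("w6")
E
```

```text
t: 8.3
eef_pos: [0.4872, 0.3253, 0.1164]
tool_rot: [-1.572, -0.001, 1.381]
force: [-0.2, 0.4, -0.9]
finger_gap: 0.0005
t 8.3 [0.4872 0.3253 0.1164] [-9.008e+01 -8.000e-02  7.913e+01] F [-0.2  0.4 -0.9] M [ 0.13 -0.15 -0.02] gap 0.0005 q [ 0.28  0.67 -1.33  1.61  0.66  1.39  0.26]
```

View pics/w6.png

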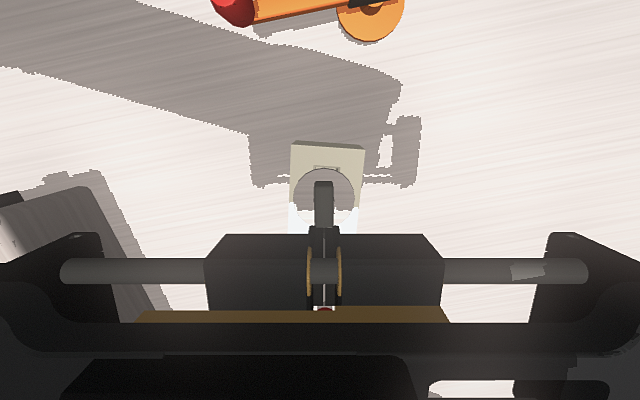

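Gap 0.5 mm: the fingers shut on nothing, or slipped off while the grip was still building. The crank still stands in its block (hub at 323,205). I'll open, go back down, and check the gap and force before lifting.

```bash
python3 -m jog '0 -1 0 0 140; 0 -1 0 0 140; 0 -1 0 0 140; 0 -1 0 0 140; 0 -1 0 0 140; 0 -1 0 0 140; 0 0 0 0 140; 0 2 0 0 140; 0 3.5 0 0 140; 0 4.5 0 0 140'
python3 - <<'E'
from h import *
st()
im,d=get_image("scene");x=cv2.resize(im[120:220,340:480],None,fx=5,fy=5,interpolation=cv2.INTER_CUBIC);cv2.imwrite("pics/s2.png",x)
E
```

```text
t: 9.18
eef_pos: [0.4861, 0.3239, 0.0667]
tool_rot: [-1.569, 0.002, 1.381]
force: [0.1, 0.2, -0.8]
finger_gap: 0.0389
t 9.18 [0.4861 0.3239 0.0667] [-89.92   0.1   79.13] F [ 0.1  0.2 -0.8] M [ 0.09 -0.17 -0.01] gap 0.0389 q [ 0.26  0.72 -1.29  1.66  0.71  1.32  0.23]
```

View pics/s2.png

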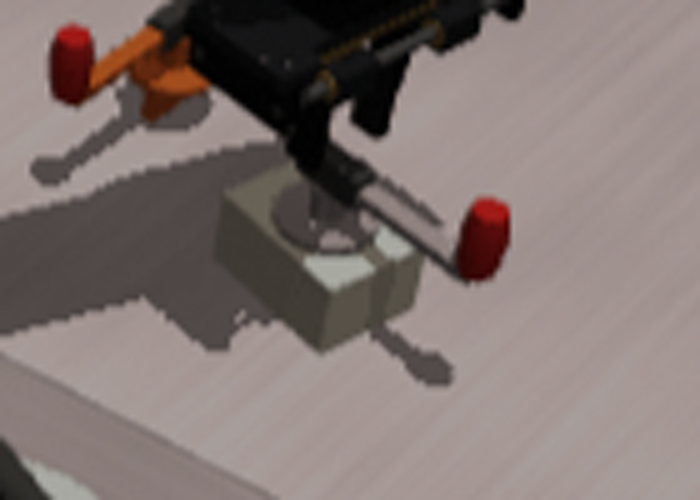

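```bash
python3 -m jog '0 0 -0.4 0 255; 0 0 -0.4 0 255; 0 0 -0.4 0 255; 0 0 -0.4 0 255; 0 0 -0.4 0 255; 0 0 -0.4 0 255; 0 0 -0.4 0 255; 0 0 -0.4 0 255; 0 0 -0.4 0 255; 0 0 -0.4 0 255'
python3 - <<'E'
from h import *
st()
im,d=get_image("scene");x=cv2.resize(im[120:220,340:480],None,fx=5,fy=5,interpolation=cv2.INTER_CUBIC);cv2.imwrite("pics/s3.png",x)
E
```

```text
t: 10.07
eef_pos: [0.4906, 0.3239, 0.0692]
tool_rot: [-1.571, 0.0, 1.381]
force: [-0.2, -0.1, -0.6]
finger_gap: 0.0006
t 10.07 [0.4906 0.3239 0.0692] [-90.     0.    79.13] F [-0.2 -0.1 -0.6] M [ 0.12 -0.09  0.  ] gap 0.0006 q [ 0.26  0.72 -1.28  1.65  0.71  1.32  0.24]
```

View pics/s3.png

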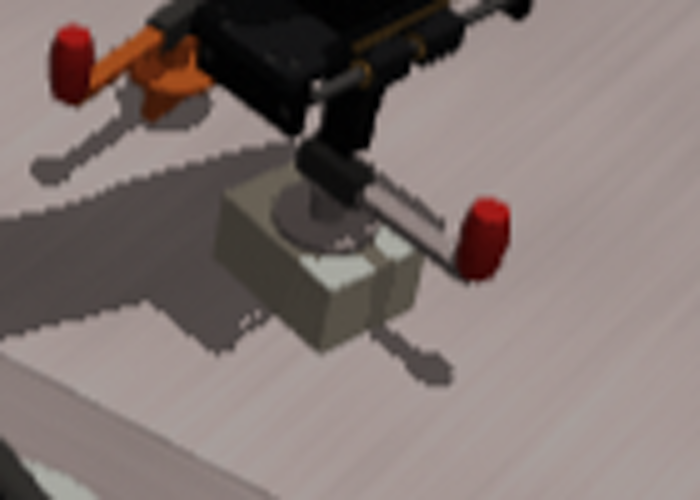

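Run:
```python
from h import *
st()
for n in("scene","top"):
    im,d=get_image(n);P=cloud(n,d)
    m=(d>0)&(np.hypot(P[...,0]-.487,P[...,1]-.325)<.06)&(P[...,2]>.08)&(P[...,2]<.16)&(im.max(2)<90)
    v,u=np.where(m)
    for z in range(80,160,8):
        k=m&(abs(P[...,2]*1000-z-4)<4)
        if k.sum():print(n,z,k.sum(),P[k].min(0).round(3),P[k].max(0).round(3))
```

```text
t 10.12 [0.4907 0.3239 0.0692] [-9.001e+01  1.000e-02  7.913e+01] F [0.3 0.1 0.1] M [ 0.09 -0.16 -0.05] gap 0.0006 q [ 0.26  0.72 -1.28  1.65  0.71  1.32  0.24]
scene 80 41 [0.467 0.306 0.081] [0.543 0.322 0.088]
scene 88 52 [0.467 0.306 0.088] [0.539 0.33  0.096]
scene 96 39 [0.471 0.312 0.096] [0.515 0.331 0.101]
scene 104 11 [0.482 0.314 0.106] [0.505 0.328 0.112]
scene 112 22 [0.48  0.311 0.112] [0.503 0.328 0.12 ]
scene 120 27 [0.479 0.309 0.12 ] [0.504 0.33  0.128]
scene 128 20 [0.481 0.311 0.128] [0.504 0.328 0.136]
scene 136 24 [0.483 0.309 0.136] [0.505 0.332 0.144]
scene 144 15 [0.49  0.307 0.144] [0.504 0.332 0.152]
scene 152 11 [0.481 0.307 0.153] [0.502 0.314 0.158]
```

```bash
python3 -m jog '0 -3 0 0 100; 0 -3 0 0 100; 0 -3 0 0 100; 0 -3 0 0 100; 0 -3 0 0 100; 0 -3 0 0 100; 0 -3 0 0 100; 0 -3 0 0 100; 0 -3 0 0 100; 0 -3 0 0 100'
python3 - <<'E'
from h import *
st()
im,d=get_image("wrist");c=calibration("wrist");K=c["K"]
v,u=np.mgrid[:400,:640]
P=np.stack([(u-K[0,2])/K[0,0]*d,(v-K[1,2])/K[1,1]*d,d],-1)
T=c["T_tool_cam"];P=P@T[:3,:3].T+T[:3,3]
cv2.imwrite("pics/w7.png",im)
m=(d>0)&(im.max(2)<100)&(abs(P[...,0])<.07)&(abs(P[...,2])<.03)
for y in range(-90,30,5):
    k=m&(abs(P[...,1]*1000-y-2.5)<2.5)
    if k.sum():print(y,k.sum(),P[k].min(0).round(3),P[k].max(0).round(3))
im,d=get_image("scene");P=cloud("scene",d)
m=(d>0)&(np.hypot(P[...,0]-.487,P[...,1]-.325)<.06)&(P[...,2]>.08)&(P[...,2]<.16)&(im.max(2)<90)
for z in range(80,160,5):
    k=m&(abs(P[...,2]*1000-z-2.5)<2.5)
    if k.sum():print("scene",z,k.sum(),P[k].min(0).round(3),P[k].max(0).round(3))
x=cv2.resize(im[100:220,330:490],None,fx=5,fy=5,interpolation=cv2.INTER_CUBIC);cv2.imwrite("pics/s4.png",x)
E
```

```text
t: 11.05
eef_pos: [0.4906, 0.3239, 0.0991]
tool_rot: [-1.571, 0.0, 1.381]
force: [-1.0, 0.6, 1.4]
finger_gap: 0.0517
t 11.05 [0.4906 0.3239 0.0991] [-8.999e+01  1.000e-02  7.913e+01] F [-1.   0.6  1.4] M [ 0.12 -0.1   0.04] gap 0.0517 q [ 0.28  0.69 -1.31  1.62  0.68  1.37  0.25]
-90 552 [-0.029 -0.09  -0.01 ] [ 0.033 -0.085  0.004]
-85 91 [-0.036 -0.085 -0.009] [ 0.04  -0.08   0.013]
-80 232 [-0.036 -0.08  -0.008] [ 0.04  -0.075  0.013]
-75 205 [-0.035 -0.075 -0.008] [ 0.039 -0.07   0.013]
-70 217 [-0.034 -0.07   0.004] [ 0.039 -0.065  0.013]
-65 213 [-0.033 -0.065  0.002] [ 0.037 -0.06   0.013]
-60 184 [-0.032 -0.06   0.   ] [ 0.036 -0.055  0.013]
-55 177 [-0.032 -0.055 -0.003] [ 0.037 -0.05   0.013]
-50 183 [-0.032 -0.05  -0.005] [ 0.036 -0.045  0.013]
-45 145 [-0.032 -0.045 -0.007] [ 0.036 -0.04   0.013]
-40 7 [-0.027 -0.04   0.01 ] [ 0.035 -0.039  0.012]
-5 89 [-0.004 -0.001 -0.014] [ 0.009 -0.     0.025]
0 956 [-0.005  0.    -0.018] [0.01  0.005 0.027]
5 37 [-0.005  0.005  0.026] [0.01  0.01  0.027]
10 22 [-0.005  0.01   0.025] [0.01  0.014 0.027]
15 29 [-0.005  0.015  0.025] [0.01  0.02  0.027]
20 9 [-0.005  0.02   0.008] [0.012 0.024 0.027]
scene 80 22 [0.468 0.307 0.081] [0.543 0.321 0.085]
scene 85 30 [0.466 0.307 0.085] [0.54  0.321 0.09 ]
scene 90 37 [0.467 0.305 0.09 ] [0.536 0.333 0.095]
scene 95 43 [0.47  0.313 0.095] [0.512 0.331 0.099]
scene 100 5 [0.475 0.319 0.1  ] [0.512 0.325 0.101]
scene 130 1 [0.494 0.293 0.135] [0.494 0.293 0.135]
scene 135 15 [0.474 0.289 0.136] [0.507 0.354 0.14 ]
scene 140 18 [0.475 0.286 0.14 ] [0.509 0.357 0.145]
scene 145 30 [0.475 0.286 0.145] [0.511 0.357 0.15 ]
scene 150 22 [0.477 0.286 0.151] [0.507 0.353 0.155]
scene 155 19 [0.482 0.287 0.155] [0.509 0.355 0.16 ]
```

View pics/s4.png

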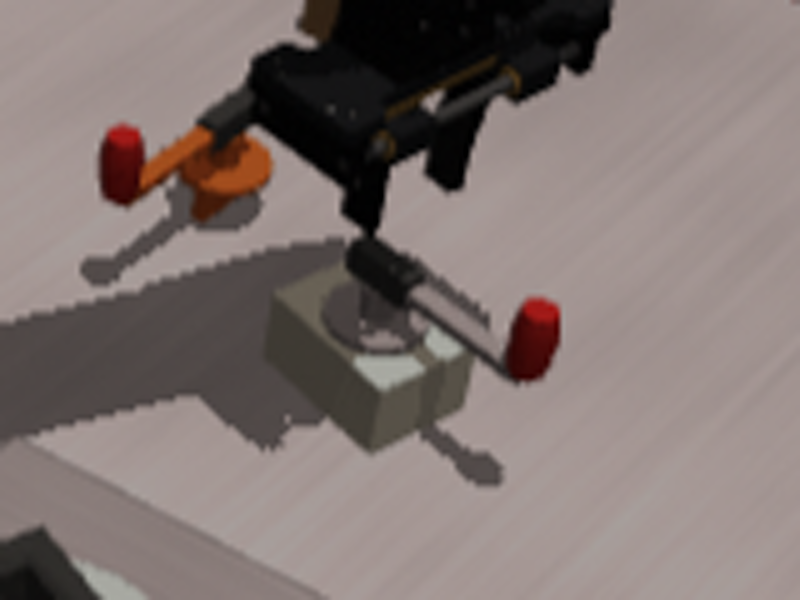

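View pics/w7.png

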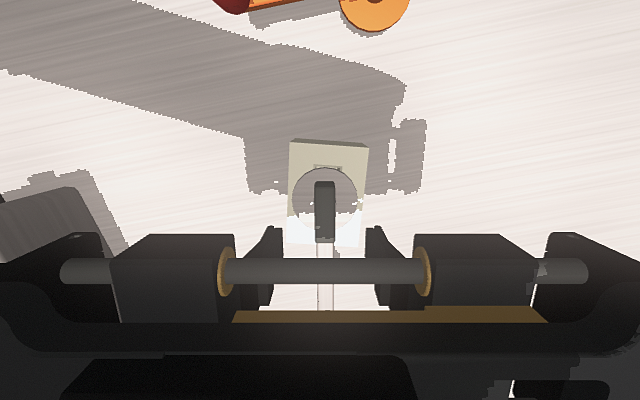

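The wrist depth and scene depth agree: the real fingertips end about 38 mm short of the reported TCP (tool y ≈ -0.038). That means the grip closed above the hub. From here I aim 38 mm deeper.

```bash
python3 -m jog '0 2 0.1 0 100; 0 3.5 0.1 0 100; 0 5 0.1 0 100; 0 6 0.1 0 100; 0 6.6 0.1 0 150; 0 6.6 0.1 0 255; 0 6.6 0.1 0 255; 0 6.6 0.1 0 255; 0 6.6 0.1 0 255; 0 6.6 0.1 0 255'
python3 - <<'E'
from h import *
st()
im,d=get_image("scene");x=cv2.resize(im[100:220,330:490],None,fx=5,fy=5,interpolation=cv2.INTER_CUBIC);cv2.imwrite("pics/s5.png",x)
E
```

```text
t: 11.98
eef_pos: [0.49, 0.3243, 0.0338]
tool_rot: [-1.572, -0.0, 1.381]
force: [0.6, -0.2, -0.5]
finger_gap: 0.0207
t 11.98 [0.49   0.3243 0.0338] [-9.004e+01 -3.000e-02  7.912e+01] F [ 0.6 -0.2 -0.5] M [ 0.08 -0.12 -0.03] gap 0.0207 q [ 0.24  0.75 -1.25  1.69  0.75  1.27  0.21]
```

View pics/s5.png

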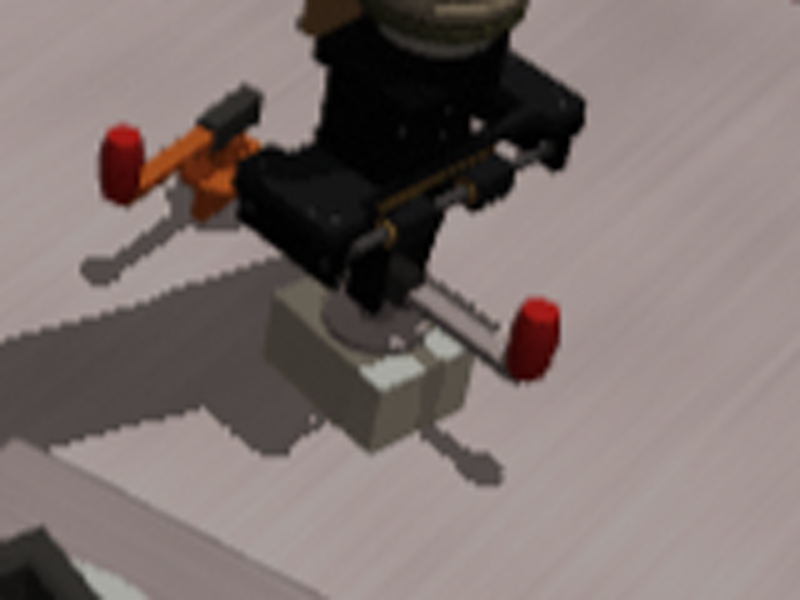

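The fingers now straddle the hub (385,275). I close for 4 rows, then lift a little.

```bash
python3 -m jog '0 0 0 0 255; 0 0 0 0 255; 0 0 0 0 255; 0 0 0 0 255; 0 0 0 0 255; 0 -0.7 0 0 255; 0 -1.4 0 0 255; 0 -2.1 0 0 255; 0 -3 0 0 255; 0 -4 0 0 255'
python3 - <<'E'
from h import *
st()
E
```

```text
t: 12.87
eef_pos: [0.4895, 0.3239, 0.0738]
tool_rot: [-1.57, 0.001, 1.381]
force: [-0.0, -0.5, -3.9]
finger_gap: 0.0176
t 12.87 [0.4895 0.3239 0.0738] [-8.998e+01  3.000e-02  7.913e+01] F [-0.  -0.5 -3.9] M [ 0.1  -0.13  0.05] gap 0.0176 q [ 0.26  0.71 -1.29  1.65  0.7   1.33  0.24]
```

Crank held: gap 17.6 mm and about 3.9 N of weight. Next is the transfer to the socket with a half turn on the way, which keeps q7 free for the counterclockwise turn.

```bash
python3 -c "
from h import *
go(.544,-.041,.24,-30)"
```

```text
target (0.544, -0.041, 0.24, -30) rows: [-34.81 -16.6  -12.23] spin 1.905
```

```bash
python3 -m jog '0 -4 0 0 255; 0 -8 0 0.12 255; -3 -12 -1 0.24 255; -6 -15 -2 0.36 255; -9.5 -16.6 -3.3 0.48 255; -13 -16.6 -4.5 0.6 255; -16 -16.6 -5.6 0.72 255; -19 -16.6 -6.6 0.84 255; -22 -16.6 -7.7 0.96 255; -25 -16.6 -8.8 1.08 255' && python3 -c "
from h import *
st();go(.544,-.041,.24,-90)"
```

```text
t: 13.7
eef_pos: [0.5286, 0.0606, 0.24]
tool_rot: [-1.572, -0.0, 0.296]
force: [0.6, 0.8, -4.0]
finger_gap: 0.018
t 13.7 [0.5286 0.0606 0.24  ] [-9.005e+01 -2.000e-02  1.693e+01] F [ 0.6  0.8 -4. ] M [ 0.03 -0.13 -0.01] gap 0.018 q [ 0.87  0.34 -1.3   1.57  0.33  1.48 -0.15]
target (0.544, -0.041, 0.24, -90) rows: [-1.490e+00  1.000e-02 -1.017e+01] spin 1.866
```

```bash
python3 -m jog '-0.2 0 -1.5 0.12 255; -0.4 0 -3 0.24 255; -0.6 0 -4.5 0.36 255; -0.8 0 -6 0.48 255; -1 0 -7 0.6 255; -1.2 0 -8 0.72 255; -1.4 0 -9 0.84 255; -1.5 0 -10.2 0.96 255; -1.5 0 -10.2 1.08 255; -1.5 0 -10.2 1.2 255' && python3 -c "
from h import *
st();go(.544,-.041,.24,-110)"
```

```text
t: 14.53
eef_pos: [0.5447, -0.0401, 0.2397]
tool_rot: [-1.571, -0.0, -0.905]
force: [-0.5, 0.6, -5.2]
finger_gap: 0.0177
t 14.53 [ 0.5447 -0.0401  0.2397] [-9.000e+01 -1.000e-02 -5.187e+01] F [-0.5  0.6 -5.2] M [ 0.04 -0.07 -0.01] gap 0.0177 q [ 0.86  0.27 -1.04  1.54  0.24  1.46 -1.09]
target (0.544, -0.041, 0.24, -110) rows: [ 0.03 -0.03 -0.11] spin 1.015
```

```bash
python3 -m jog '0 0 0 0.12 255; 0 0 0 0.24 255; 0 0 0 0.36 255; 0 0 -0.1 0.48 255; 0 0 -0.1 0.6 255; 0 0 -0.1 0.72 255; 0 0 -0.1 0.84 255; 0 0 -0.1 0.95 255; 0 0 -0.1 1.01 255; 0 0 -0.1 1.01 255'
python3 - <<'E'
from h import *
st()
im,d,P=wrist("w8")
for n in ("top","scene"):
    im,d=get_image(n)
    cv2.imwrite(f"pics/{n}8.png",cv2.resize(im[90:250,240:400] if n=="top" else im[110:270,260:420],None,fx=3.7,fy=3.7,interpolation=cv2.INTER_CUBIC))
for c in ("top","scene","wrist"):
    print(c,tip_of(c,"crank_grip"),tip_of(c,"socket"))
E
```

```text
t: 15.37
eef_pos: [0.5439, -0.0397, 0.2398]
tool_rot: [-1.571, -0.0, -1.91]
force: [-0.6, 0.1, -5.0]
finger_gap: 0.0173
t 15.37 [ 0.5439 -0.0397  0.2398] [ -89.98   -0.   -109.46] F [-0.6  0.1 -5. ] M [ 0.07  0.04 -0.01] gap 0.0173 q [ 0.76  0.23 -0.89  1.55  0.18  1.45 -2.05]
top [{'location': [0.333, 0.3988, 0.0702], 'p': 0.95}] []
scene [{'location': [0.5461, -0.0356, 0.293], 'p': 0.81}] [{'location': [0.5426, -0.0381, 0.1513], 'p': 0.8}]
wrist [{'location': [0.5459, -0.0396, 0.29], 'p': 0.76}] [{'location': [0.548, -0.037, 0.1457], 'p': 0.73}]
```

View pics/w8.png

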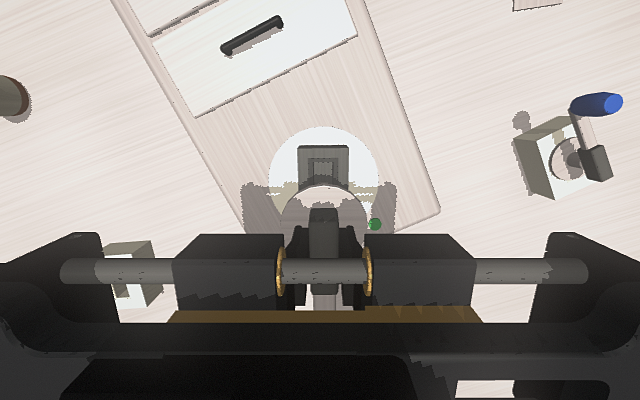

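View pics/scene8.png

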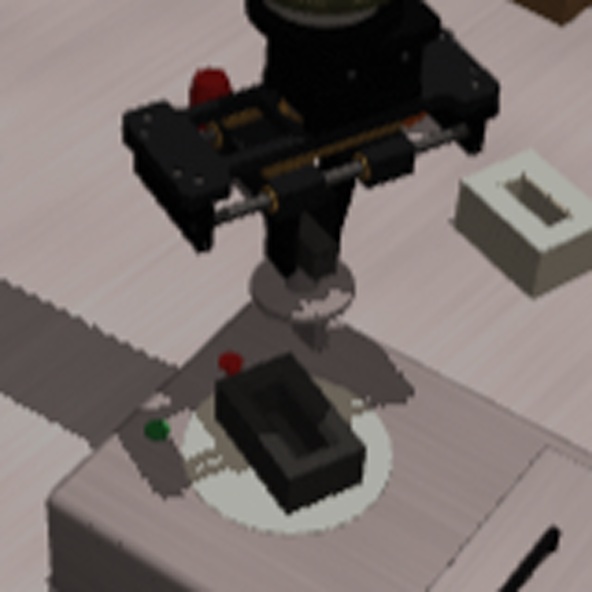

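The crank hangs upright and in line with the slot: in the wrist view the boss is centred at column 322 and the hub at 323. I go down in steps and watch the force.

```bash
python3 -m jog '0 2.5 -0.1 0 255; 0 5 -0.1 0 255; 0 7 -0.1 0 255; 0 7.6 -0.1 0 255; 0 8.2 -0.1 0 255; 0 8.8 -0.1 0 255; 0 9.2 -0.1 0 255; 0 9.4 -0.1 0 255; 0 9.4 -0.1 0 255; 0 9.4 -0.1 0 255'
python3 - <<'E'
from h import *
st()
im,d=get_image("scene")
cv2.imwrite(f"pics/s9.png",cv2.resize(im[110:270,260:420],None,fx=3.7,fy=3.7,interpolation=cv2.INTER_CUBIC))
E
```

```text
t: 16.65
eef_pos: [0.5434, -0.0401, 0.1457]
tool_rot: [-1.57, 0.0, -1.909]
force: [-0.2, 0.1, -4.3]
finger_gap: 0.0175
t 16.65 [ 0.5434 -0.0401  0.1457] [-8.9960e+01  1.0000e-02 -1.0938e+02] F [-0.2  0.1 -4.3] M [ 0.04 -0.    0.  ] gap 0.0175 q [ 0.74  0.29 -0.88  1.69  0.23  1.27 -2.09]
```

View pics/s9.png

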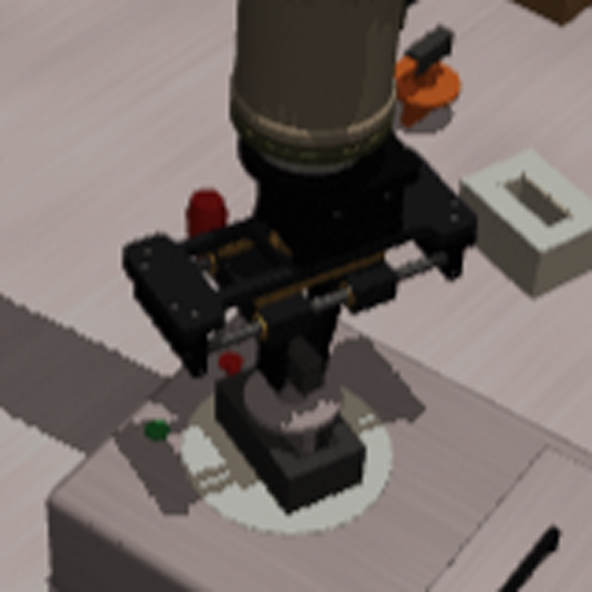

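The tang is going into the slot without contact force. Another 1.75 cm to go.

```bash
python3 -m jog '0 0.4 0 0 255; 0 0.8 0 0 255; 0 1.2 0 0 255; 0 1.4 0 0 255; 0 1.55 0 0 255; 0 1.65 0 0 255; 0 1.75 0 0 255; 0 1.75 0 0 255; 0 1.75 0 0 255; 0 1.75 0 0 255'
python3 - <<'E'
from h import *
st()
im,d=get_image("scene");P=cloud("scene",d)
cv2.imwrite(f"pics/s10.png",cv2.resize(im[110:270,260:420],None,fx=3.7,fy=3.7,interpolation=cv2.INTER_CUBIC))
E
```

```text
t: 17.53
eef_pos: [0.5438, -0.0405, 0.1295]
tool_rot: [-1.569, -0.001, -1.909]
force: [-5.3, -1.2, 11.4]
finger_gap: 0.0179
t 17.53 [ 0.5438 -0.0405  0.1295] [-8.989e+01 -4.000e-02 -1.094e+02] F [-5.3 -1.2 11.4] M [-0.32  1.15  0.05] gap 0.0179 q [ 0.73  0.31 -0.87  1.71  0.25  1.24 -2.11]
```

View pics/s10.png

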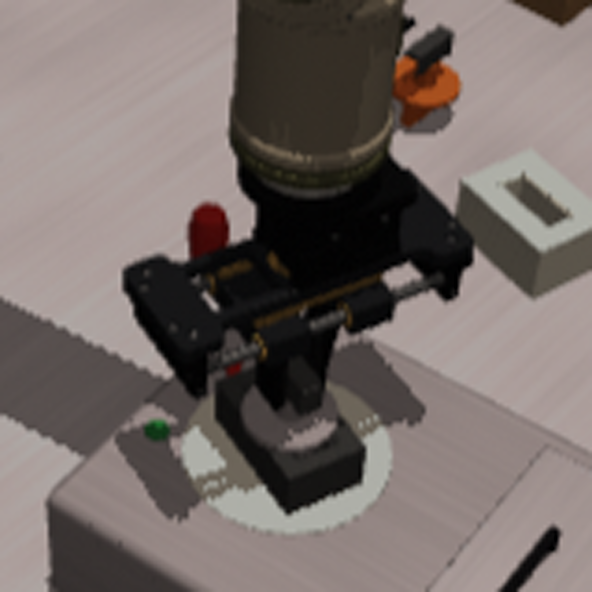

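Contact came at z 0.1295, against 0.1285 predicted for home, with the flange flat on the boss. Now I turn counterclockwise (negative spin), easing the push slightly.

```bash
python3 -m jog '0 -0.05 0 -0.05 255; 0 -0.05 0 -0.13 255; 0 -0.05 0 -0.22 255; 0 -0.05 0 -0.31 255; 0 -0.05 0 -0.4 255; 0 -0.05 0 -0.49 255; 0 -0.05 0 -0.58 255; 0 -0.05 0 -0.67 255; 0 -0.05 0 -0.75 255; 0 -0.05 0 -0.8 255'
python3 - <<'E'
from h import *
st()
im,d=get_image("scene");P=cloud("scene",d)
cv2.imwrite(f"pics/s11.png",cv2.resize(im[110:270,260:420],None,fx=3.7,fy=3.7,interpolation=cv2.INTER_CUBIC))
E
```

```text
t: 18.42
eef_pos: [0.5445, -0.0396, 0.1296]
tool_rot: [-1.568, -0.001, -1.105]
force: [0.9, 2.0, 5.6]
finger_gap: 0.0175
t 18.42 [ 0.5445 -0.0396  0.1296] [-8.984e+01 -6.000e-02 -6.329e+01] F [0.9 2.  5.6] M [ 0.25 -0.2  -0.18] gap 0.0175 q [ 0.83  0.35 -1.01  1.71  0.31  1.25 -1.35]
```

View pics/s11.png

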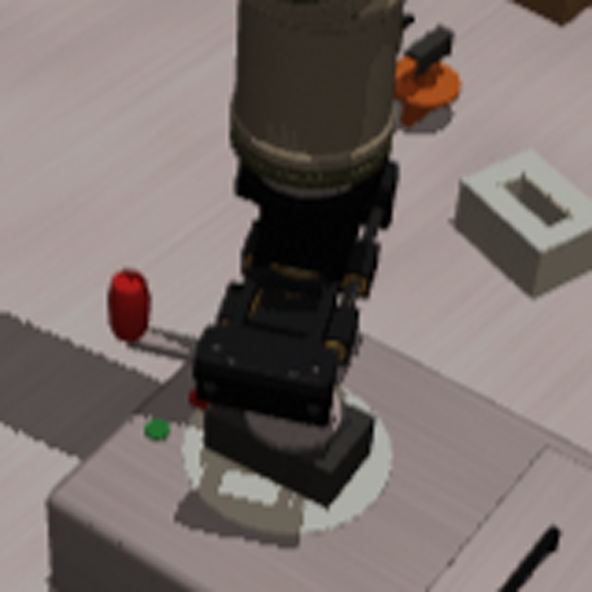

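The boss is turning with the crank, and the handle points between the dots. I continue towards the stop.

```bash
python3 -m jog '0 0 0 -0.06 255; 0 0 0 -0.12 255; 0 0 0 -0.18 255; 0 0 0 -0.24 255; 0 0 0 -0.28 255; 0 0 0 -0.32 255; 0 0 0 -0.34 255; 0 0 0 -0.35 255; 0 0 0 -0.35 255; 0 0 0 -0.35 255'
python3 - <<'E'
from h import *
st()
im,d=get_image("scene");P=cloud("scene",d)
cv2.imwrite(f"pics/s12.png",cv2.resize(im[110:270,260:420],None,fx=3.7,fy=3.7,interpolation=cv2.INTER_CUBIC))
boss=(im.max(2)<110)&(np.hypot(P[...,0]-.544,P[...,1]+.04)<.06)&(abs(P[...,2]-.146)<.005)
print(box(boss,P))
im,d=get_image("top")
cv2.imwrite(f"pics/t12.png",cv2.resize(im[110:230,270:390],None,fx=4.5,fy=4.5,interpolation=cv2.INTER_CUBIC))
E
```

```text
t: 19.3
eef_pos: [0.5445, -0.0393, 0.1296]
tool_rot: [-1.568, -0.002, -0.759]
force: [1.7, 2.2, 5.4]
finger_gap: 0.0177
t 19.3 [ 0.5445 -0.0393  0.1296] [-89.85  -0.1  -43.47] F [1.7 2.2 5.4] M [ 0.43 -0.23 -0.02] gap 0.0177 q [ 0.88  0.38 -1.07  1.7   0.35  1.26 -1.03]
(0.5490856323242187, -0.04614816665649414, 89.86367797851562, 45.87781524658203, np.float32(27.15085))
```

View pics/s12.png

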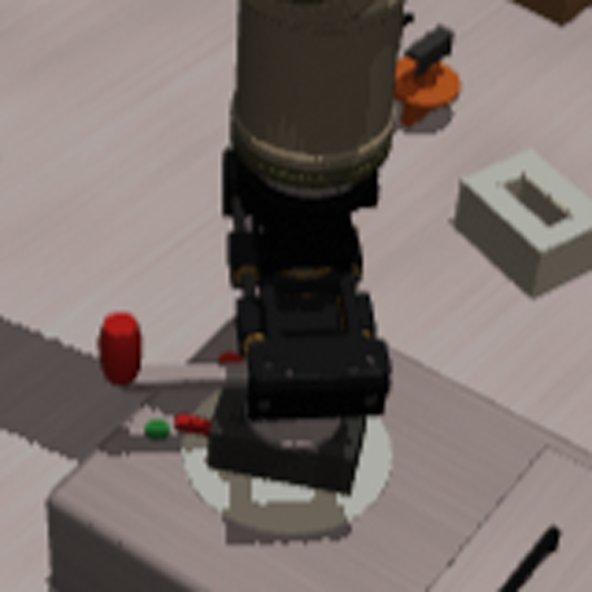

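View pics/t12.png

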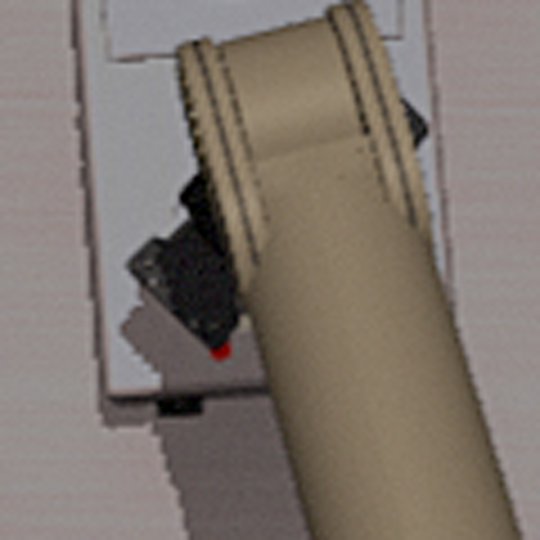

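The red pointer (195,424) is nearly at the green dot (157,430), and the boss is at about 27°. I push a little further to the stop.

```bash
python3 -m jog '0 0 0 -0.03 255; 0 0 0 -0.06 255; 0 0 0 -0.09 255; 0 0 0 -0.11 255; 0 0 0 -0.12 255; 0 0 0 -0.12 255; 0 0 0 -0.12 255; 0 0 0 -0.12 255; 0 0 0 -0.12 255; 0 0 0 -0.12 255'
python3 - <<'E'
from h import *
st()
im,d=get_image("scene");P=cloud("scene",d)
cv2.imwrite(f"pics/s13.png",cv2.resize(im[110:270,260:420],None,fx=3.7,fy=3.7,interpolation=cv2.INTER_CUBIC))
boss=(im.max(2)<110)&(np.hypot(P[...,0]-.544,P[...,1]+.04)<.06)&(abs(P[...,2]-.146)<.005)
print(box(boss,P))
b,g,r=[im[...,i].astype(int) for i in range(3)]
redp=(r>100)&(g<70)&(b<70)&(np.hypot(P[...,0]-.5,P[...,1]+.04)<.07)&(P[...,2]>.09)&(P[...,2]<.135)
print(redp.sum(),P[redp].mean(0))
E
```

```text
t: 20.23
eef_pos: [0.5443, -0.0397, 0.1296]
tool_rot: [-1.569, -0.002, -0.639]
force: [0.1, 1.0, 6.2]
finger_gap: 0.0175
t 20.23 [ 0.5443 -0.0397  0.1296] [-89.91  -0.11 -36.63] F [0.1 1.  6.2] M [ 0.25 -0.08 -0.21] gap 0.0175 q [ 0.89  0.39 -1.09  1.7   0.36  1.27 -0.92]
(0.548996337890625, -0.046186904907226566, 90.85173034667969, 45.42414855957031, np.float32(29.447424))
21 [ 0.49173791 -0.07251064  0.12177914]
```

View pics/s13.png

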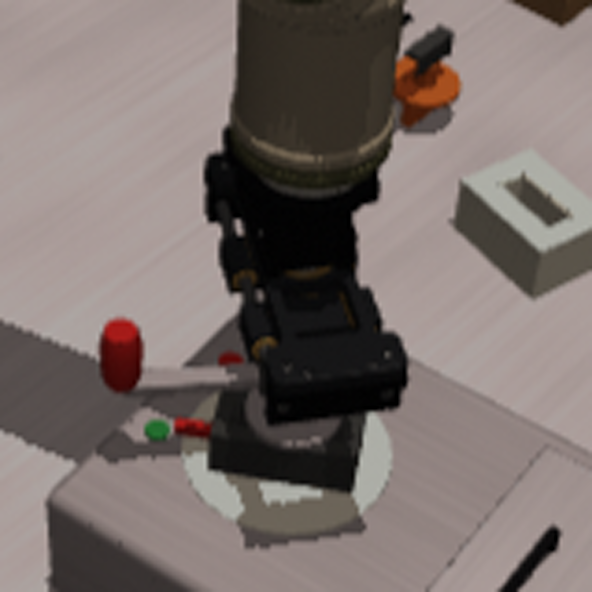

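Pointer and green dot line up (pointer bearing about 31°, boss about 29–30°), and the resisting moment suggests the stop. Now I release.

```bash
python3 -m jog '0 -0.05 0 0.02 255; 0 -0.05 0 0.02 90; 0 -0.05 0 0.02 90; 0 -0.05 0 0.02 90; 0 -0.05 0 0.02 90; 0 -0.05 0 0.02 90; 0 -0.05 0 0.02 90; 0 -0.05 0 0.02 90; 0 -0.05 0 0.02 90; 0 -0.05 0 0.02 90' && python3 -c "
from h import *
st()"
```

```text
t: 21.12
eef_pos: [0.5431, -0.0402, 0.1287]
tool_rot: [-1.571, -0.0, -0.659]
force: [0.3, 0.2, 0.5]
finger_gap: 0.0556
t 21.12 [ 0.5431 -0.0402  0.1287] [-90.    -0.   -37.76] F [0.3 0.2 0.5] M [-0.01  0.   -0.01] gap 0.0556 q [ 0.89  0.39 -1.09  1.71  0.36  1.27 -0.94]
```

```bash
python3 -m jog '0 -1 0 0 90; 0 -2.5 0 0 90; 0 -4.5 0 0 90; 0 -7 0 0 90; 0 -10 0 0 90; 0 -13 0 0 90; 0 -16 0 0 90; 0 -18 0 0 90; 0 -18 0 0 90; 0 -18 0 0 90' && python3 -c "
from h import *
st();go(.35,-.38,.33,-38)"
```

```text
t: 21.95
eef_pos: [0.5436, -0.0398, 0.3101]
tool_rot: [-1.57, -0.002, -0.659]
force: [0.4, 0.3, -0.3]
finger_gap: 0.0562
t 21.95 [ 0.5436 -0.0398  0.3101] [-89.94  -0.11 -37.74] F [ 0.4  0.3 -0.3] M [ 0.04 -0.02  0.02] gap 0.0562 q [ 0.92  0.28 -1.14  1.41  0.26  1.61 -0.85]
target (0.35, -0.38, 0.33, -38) rows: [  5.52  -2.02 -38.75] spin 0.005
```

```bash
python3 -m jog '0 -3 -3 0 90; 5 -3 -38 0 90; 5 -3 -38 0 90; 5 -3 -38 0 90; 5 -3 -38 0 90; 5 -3 -38 0 90; 5 -3 -38 0 90; 5 -3 -38 0 90; 5 -3 -38 0 90; 5 -3 -38 0 90'
python3 - <<'E'
from h import *
st()
for n in ("top","scene"):
    im,d=get_image(n);P=cloud(n,d)
    cv2.imwrite(f"pics/{n}14.png",cv2.resize(im[90:250,240:400] if n=="top" else im[110:270,260:420],None,fx=3.7,fy=3.7,interpolation=cv2.INTER_CUBIC))
    near=(d>0)&(np.hypot(P[...,0]-.544,P[...,1]+.041)<.06)
    b,g,r=[im[...,i].astype(int) for i in range(3)]
    hub=near&(im.max(2)<110)&(abs(P[...,2]-.194)<.005);print(n,"hub",hub.sum(),box(hub,P),np.median(P[hub][:,2]))
    boss=near&(im.max(2)<110)&(abs(P[...,2]-.146)<.005);print("boss",box(boss,P))
    redp=(r>100)&(g<70)&(b<70)&(np.hypot(P[...,0]-.5,P[...,1]+.04)<.07)&(P[...,2]>.115)&(P[...,2]<.135)
    if redp.any():print("pointer",redp.sum(),P[redp].mean(0))
    for th in("crank_grip","spare_grip","socket"):print(th,tip_of(n,th))
E
```

```text
t: 22.78
eef_pos: [0.3456, -0.3756, 0.3373]
tool_rot: [-1.572, 0.002, -0.665]
force: [0.1, -0.3, 0.5]
finger_gap: 0.0561
t 22.78 [ 0.3456 -0.3756  0.3373] [-90.04   0.13 -38.12] F [ 0.1 -0.3  0.5] M [-0.11 -0.01  0.02] gap 0.0561 q [ 1.58  0.12 -0.92  1.44  0.1   1.63  0.01]
top hub 70 (0.5455787963867188, -0.04082276153564453, 44.46479797363281, 14.466665267944336, np.float32(46.23137)) 0.19386003283949627
boss (0.5432091064453125, -0.0421485710144043, 90.08075714111328, 52.694129943847656, np.float32(31.095493))
pointer 23 [ 0.48948734 -0.06015615  0.12325037]
crank_grip [{'location': [0.5451, -0.0397, 0.1832], 'p': 0.97}, {'location': [0.3298, 0.4023, 0.067], 'p': 0.91}]
spare_grip [{'location': [0.4521, -0.3702, 0.0952], 'p': 0.83}]
socket [{'location': [0.5466, -0.0407, 0.1476], 'p': 0.55}]
scene hub 124 (0.54759033203125, -0.03869832611083984, 44.894832611083984, 19.228057861328125, np.float32(46.242405)) 0.19296945637151974
boss (0.5453741455078125, -0.04017787933349609, 90.06758117675781, 59.31169128417969, np.float32(31.64754))
pointer 16 [ 0.49126337 -0.07301684  0.12089142]
crank_grip [{'location': [0.5469, -0.0345, 0.1849], 'p': 0.7}, {'location': [0.3259, 0.3961, 0.0637], 'p': 0.66}]
spare_grip [{'location': [0.4482, -0.3711, 0.088], 'p': 0.65}]
socket [{'location': [0.5428, -0.0399, 0.1488], 'p': 0.57}]
```

View pics/top14.png

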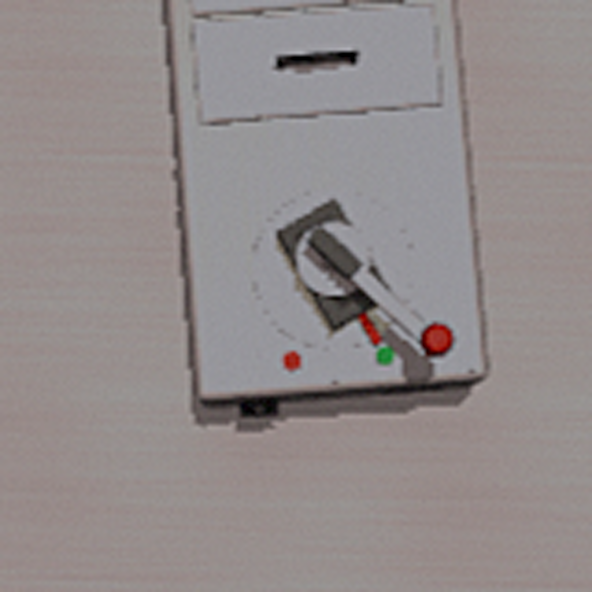

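View pics/scene14.png

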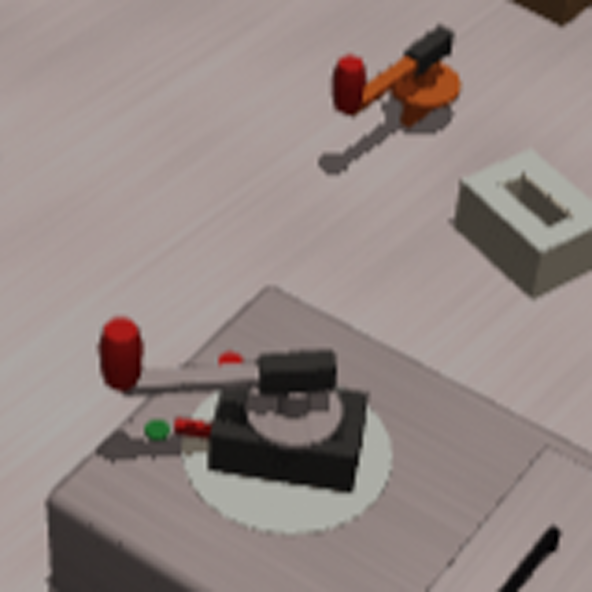

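The pictures show the pointer at the green dot (top 385,355; scene 157,430). The boss is at 31°, the crank is seated flat (hub top at 0.194 m, so the grip point is at 0.183 m, its home height), the spare hasn't moved and the arm is clear. I hand it in.

```bash
python3 -c "
from cell import *
print(close_job())"
```

```text
the job is handed in; nothing more can be done
None
```

The red-handled crank stands fully seated in the drain valve's socket, and the valve is turned to its green mark. I let go, moved the arm clear and handed the job in at about 23 s; no verdict is reported.

**Last checks**
- **Valve:** the boss measures 31.1° from the top camera and 31.6° from the scene camera. The open mark is at about 31.5°, and the pointer lines up with the green dot in both views.
- **Crank:** the grip point is about 0.183 m high, which is its home height. It is 2 to 3 mm off the socket axis by my measurement. The network's scene estimate put it about 7 mm off, still inside the 15 mm limit.
- **Blue crank:** found again within about 4 mm of where it started, which is within the measuring error.

**What went wrong on the way**
- **Missed grip:** the first two closings shut on nothing, because the fingers really end about 38 mm short of the reported TCP. I found this by comparing the wrist and scene depth, corrected for it, and the third grip held.
- **Joint 7 near its limit:** on the first approach it stood at -2.59 with the limit at -2.6. I gripped half a turn round and turned the crank back on the way, so it went into the slot with its handle towards the pointer end.

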